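# Unpack the file board into the bench till

### The arm

A 7-joint arm with a two-finger parallel gripper is mounted at the origin on the work surface. World frame = base frame: x ahead of the robot, y to its left, z up, the work surface at z = 0. Lengths are in m, angles in rad, forces in N, time in s.
With the tool pointing down it reaches from about 0.35 to 0.9 m from the base axis. Payload 19.9 kg.
Tool frame: the origin (TCP) lies at the very end of the fingers, on their centre line; the grasp point (between the pads) lies 19 mm behind it; z points along the fingers, y is the line along which they close (so a half turn about z gives the same grasp; the last joint's range is limited). The gripper opens to 94 mm and grips with 3 to 60 N. Pads are 16 mm wide; open, the fingers measure 119 mm over their backs; the gripper's body (75 mm by 177 mm) begins 78 mm behind the grasp point.
Start: joints at [-1.226, 0.417, -0.01, 1.614, 0.005, 1.111, -0.053], TCP at [0.236, 0.579, 0.205] pointing down, gripper open.
Joint ranges: [-2.81, 2.81], [-0.39, 2.02], [-1.27, 1.25], [0.06, 2.57], [-1.19, 4.33], [0.19, 2], [-2.82, 2.82]. Speed limits (rad/s): [1.89, 1.89, 2.39, 2.39, 3.01, 3.01, 3.01].

### API

Orientations are given as a unit quaternion [x, y, z, w].
In Python, from plant import env, fingers, cams, ticket gives the robot as it stands. The module is installed in compiled form; this text tells all that it offers. Calls block until the motion is done:
- env.goto(position, orientation): joint-space move of the TCP to a pose.
- env.move_l(position, attitude=None, speed=0.15, max_force=None): straight line of the TCP; attitude=None keeps the orientation; speed is the mean speed in m/s. With max_force (N) it stops when the force on the tool has changed by that much, and returns True; else False.
- env.move_joints(angles): joint-space move.
- fingers.move_gripper(opening, squeeze=None): finger opening in m; squeeze is the grip in N (None keeps the last); returns when the fingers have stopped.
- env.dwell(seconds).
- env.inverse_kinematics(position, orientation): joint angles nearest the present ones, or None.
- env.read_state(): the state.
- cams.get_image(name): name is "scene" or "top"; returns a dict with "img" (400x640x3 uint8, red, green, blue), "fx", "fy", "cx", "cy" (pixels), "camera_from_world" (4x4, takes a point from world to camera coordinates). Camera axes: x right, y down, z forward; pixel columns grow to the right and rows downward; lengths in m; the calibration is good to about 2 mm. A picture is of the moment at which its call begins. There is no depth.
A pose or a line that the arm cannot do raises env.IKError and nothing moves.
- ticket.sign_off(): hands the job in; it is judged then, once.
The state is a dict: "time": time; "joints": joint angles; "joint_vel": joint speeds; "tau": joint torques, N m; "eef_pos": TCP position; "orientation": TCP orientation; "wrist_force": force on the tool from outside, world axes, zero at the start; "moment": the same for the moment, N m; "opening": finger opening in m; "finger_force": force on a finger pad.
Only numpy, scipy, OpenCV 4.12 (cv2) and the standard library are available. Lean on these libraries where they do the work, as an engineer would, in place of code of your own. Each camera call takes 0.05 s, during which the arm holds its last target. There are 200 camera calls.

### The job

Lift the hold-down bar out of its two brackets on the file board, then lay each of the three files in the till insert that carries its outline, handle on the handle outline and blade on the blade outline. With all three files put away, drop the bar back into both brackets. Leave the brass plane and the spirit lamp where they stand.

Things in the scene. Friction and masses are not known exactly. Their poses are not given: they have to be found in the camera images.
- rasp_grip (a point): broad rasp (mm): pale octagonal handle 26 thick, 95 long, brass ferrule, flat parallel blade 26 wide, 6 thick, square end 145 ahead of the point. Point: in the handle, half-way up (13 over its underside), 50 from its butt, 45 from its front end; x along the file to the tip, z up. 0.12 kg, balances 10 to 30 ahead of it. Lies in a notched rack, 45 over the bench; which place changes.
- round_file_grip (a point): round file (mm): pale octagonal handle 26 thick, 95 long, brass ferrule, thin round blade, diameter 8, its end 138 ahead of the point. Point: in the handle, half-way up (13 over its underside), 50 from its butt, 45 from its front end; x along the file to the tip, z up. 0.12 kg, balances 10 to 30 ahead of it. Lies in a notched rack, 45 over the bench; which place changes.
- taper_file_grip (a point): taper file (mm): pale octagonal handle 26 thick, 95 long, brass ferrule, short flat blade, 22 wide narrowing to a tip 126 ahead of the point. Point: in the handle, half-way up (13 over its underside), 50 from its butt, 45 from its front end; x along the file to the tip, z up. 0.12 kg, balances 10 to 30 ahead of it. Lies in a notched rack, 45 over the bench; which place changes.
- bar_grip (a point): dark wooden hold-down bar (mm), loose, 0.16 kg: 270 long (y), 16 wide (x), 12 thick, with an upright grip block on its middle, 60 (y) by 16 (x), 30 tall. Point: centre of the grip block, 27 above the bar's underside. It lies in the brackets by its weight, across and just above the file blades.
- file_board: fixed board (mm) 294 (x) by 260, 12 thick; origin: centre of underside, on the bench; x to the blade tips. Handle middles at x -82, y -75, 0, 75, in notches 12 deep; finger gap below, 48 along x. Brackets, open upward, at x 8, y -118 and 118: 26 wide inside (x), top 80 high; seated bar's point: x 8, y 0, 79 high. Bare board from x 70 on: the bar can lie along y at x 127, its point 39 high.
- insert_rasp: fixed felt insert in the wooden till (mm), 222 (x) by 82 (y), top 22 above its origin; inlaid pale outline of a handle and a broad blade 32 wide, square end. Origin: centre of underside, 8 over the bench; x to the blade end. Handle outline's middle: x -49, y 0; a file's point lies there 35 above origin. Finger trough across it, x -75 to -23, floor at 8. Inserts 86 apart, order changes.
- insert_round: fixed felt insert in the wooden till (mm), 222 (x) by 82 (y), top 22 above its origin; inlaid pale outline of a handle and a thin blade 11 wide. Origin: centre of underside, 8 over the bench; x to the blade end. Handle outline's middle: x -49, y 0; a file's point lies there 35 above origin. Finger trough across it, x -75 to -23, floor at 8. Inserts 86 apart, order changes.
- insert_taper: fixed felt insert in the wooden till (mm), 222 (x) by 82 (y), top 22 above its origin; inlaid pale outline of a handle and a short pointed blade. Origin: centre of underside, 8 over the bench; x to the blade end. Handle outline's middle: x -49, y 0; a file's point lies there 35 above origin. Finger trough across it, x -75 to -23, floor at 8. Inserts 86 apart, order changes.
- plane: small brass violin-maker's plane, loose, 48 by 22 mm, 28 mm tall, on the bench between file board and till; origin: centre of its underside. Not to be moved.
- lamp: glass spirit lamp, loose, 90 mm in diameter, 91 mm tall, on the bench beyond the board and the till; origin: centre of its underside. Not to be moved.
Things that resemble listed ones, but are neither listed nor needed, are in the scene too. Leave any blue look-alike of the part that bears round_file_grip alone.

How it is judged:
On the way, in this order (a step that is already met when the one before it is completed fails the run):
1. the bar is lifted clear of its brackets while all three files still lie in the file board ((z of bar_grip in the frame of file_board above 0.115 m or horizontal distance between bar_grip and file_board above 0.05 m) and distance of each of rasp_grip, round_file_grip, taper_file_grip from where it was at the start of the episode below 0.03 m), for 0.1 s.
2. all three files lie on their own outlines, the bar still out of its brackets (x of rasp_grip in the frame of insert_rasp between -0.061 and -0.037 m and y of rasp_grip in the frame of insert_rasp between -0.012 and 0.012 m and z of rasp_grip in the frame of insert_rasp between 0.029 and 0.041 m and angle between the x axis of rasp_grip and the x axis of insert_rasp, either way round below 0.15 rad and x of insert_rasp in the frame of rasp_grip above 0.02 m and x of round_file_grip in the frame of insert_round between -0.061 and -0.037 m and y of round_file_grip in the frame of insert_round between -0.012 and 0.012 m and z of round_file_grip in the frame of insert_round between 0.029 and 0.041 m and angle between the x axis of round_file_grip and the x axis of insert_round, either way round below 0.15 rad and x of insert_round in the frame of round_file_grip above 0.02 m and x of taper_file_grip in the frame of insert_taper between -0.061 and -0.037 m and y of taper_file_grip in the frame of insert_taper between -0.012 and 0.012 m and z of taper_file_grip in the frame of insert_taper between 0.029 and 0.041 m and angle between the x axis of taper_file_grip and the x axis of insert_taper, either way round below 0.15 rad and x of insert_taper in the frame of taper_file_grip above 0.02 m and (z of bar_grip in the frame of file_board above 0.115 m or horizontal distance between bar_grip and file_board above 0.05 m)), for 0.2 s.
At the end, for the whole second after the job is handed in: Each file lies on its own outline, blade to the blade end: handle middle within 12 mm along and across, turned under 0.15 rad. The bar is down in both brackets (10 mm along the board, 15 mm across, 5 mm in height, 0.08 rad). All released and at rest (x of rasp_grip in the frame of insert_rasp between -0.061 and -0.037 m and y of rasp_grip in the frame of insert_rasp between -0.012 and 0.012 m and z of rasp_grip in the frame of insert_rasp between 0.029 and 0.041 m and angle between the x axis of rasp_grip and the x axis of insert_rasp, either way round below 0.15 rad and x of insert_rasp in the frame of rasp_grip above 0.02 m and x of round_file_grip in the frame of insert_round between -0.061 and -0.037 m and y of round_file_grip in the frame of insert_round between -0.012 and 0.012 m and z of round_file_grip in the frame of insert_round between 0.029 and 0.041 m and angle between the x axis of round_file_grip and the x axis of insert_round, either way round below 0.15 rad and x of insert_round in the frame of round_file_grip above 0.02 m and x of taper_file_grip in the frame of insert_taper between -0.061 and -0.037 m and y of taper_file_grip in the frame of insert_taper between -0.012 and 0.012 m and z of taper_file_grip in the frame of insert_taper between 0.029 and 0.041 m and angle between the x axis of taper_file_grip and the x axis of insert_taper, either way round below 0.15 rad and x of insert_taper in the frame of taper_file_grip above 0.02 m and x of bar_grip in the frame of file_board between -0.002 and 0.018 m and y of bar_grip in the frame of file_board between -0.015 and 0.015 m and z of bar_grip in the frame of file_board between 0.073 and 0.084 m and angle between the y axis of bar_grip and the y axis of file_board, either way round below 0.08 rad and linear speed of each of rasp, round_file, taper_file, bar below 0.02 m/s); the robot touches nothing.
It fails at once if the brass plane is moved more than 30 mm (distance of plane from where it was at the start of the episode above 0.03 m).
It fails at once if the spirit lamp is moved more than 30 mm (distance of lamp from where it was at the start of the episode above 0.03 m).
It also fails if it takes over 128 s, if anything falls off the work surface, if the arm or the gripper's body presses on something with over 40 N, if the wrist force passes 120 N, or if a joint passes its speed limit or range.

## Working session

There is one attempt and no reset: what is moved stays moved. The work goes in short steps, each a Python script; the robot and the scene stay as the last script left them, time stands still between calls to the robot, and variables do not carry over. Pictures are saved under pics/ and viewed, at most 14 in all, crops included, and the job is handed in when it is done.

```bash
mkdir -p pics; python3 - <<'E'
from plant import env,cams
import cv2,numpy as np
for n in("scene","top"):
    d=cams.get_image(n); cv2.imwrite(f"pics/{n}0.png",d["img"][:,:,::-1]); np.save(n+"0.npy",d,allow_pickle=True)
    print(n,d["fx"],d["fy"],d["cx"],d["cy"],np.round(d["camera_from_world"],4).tolist())
s=env.read_state();print(s["time"],s["eef_pos"],s["orientation"],s["opening"])
E
```

```text
scene 387.7300926908843 387.7300926908843 317.5781885930327 199.67503047850965 [[0.718, 0.696, -0.0048, -0.353], [0.4853, -0.5056, -0.7134, -0.1872], [-0.4989, 0.5099, -0.7008, 1.4351], [0.0, 0.0, 0.0, 1.0]]
top 494.5720643095205 494.5720643095205 320.3886821288402 198.53177117289516 [[0.0304, -0.9995, 0.001, -0.0218], [-0.9808, -0.0301, -0.1927, 0.4953], [0.1927, 0.0049, -0.9813, 1.3164], [0.0, 0.0, 0.0, 1.0]]
0.1 [0.23564273 0.57852165 0.20489493] [ 1.92158802e-01  9.81363694e-01 -5.39809058e-04 -5.52092575e-05] 0.09426998886876319
```

View pics/top0.png

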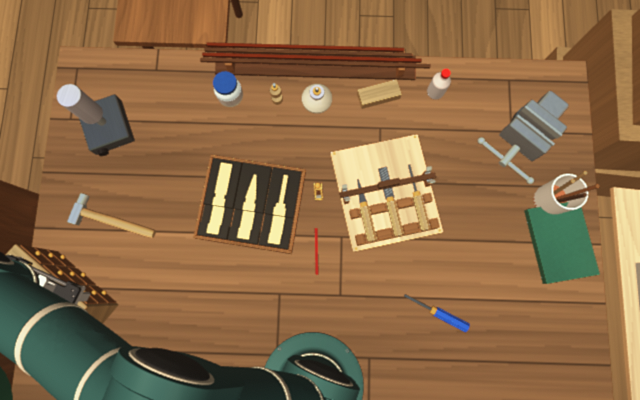

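View pics/scene0.png

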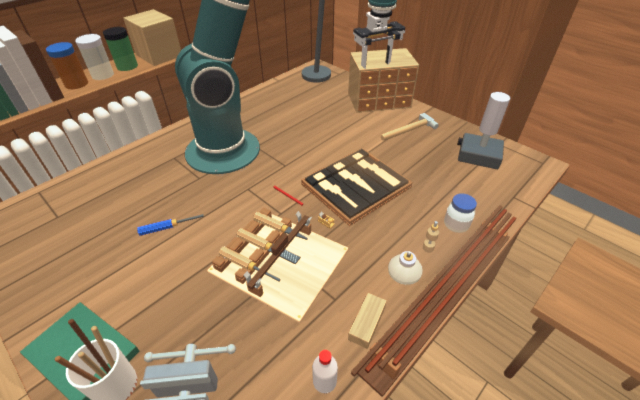

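The top view shows the till at about (250,204), with outlines left to right: broad, short pointed, thin. The board is at (387,192) with three files under the bar. The plane is at (318,191), the lamp at (317,98), and the blue look-alike at (440,312). Next I'll enlarge the board and till to tell the files apart.

```bash
python3 - <<'E'
import cv2,numpy as np
a=cv2.imread("pics/top0.png"); b=cv2.imread("pics/scene0.png")
c1=cv2.resize(a[130:255,190:450],None,fx=3,fy=3,interpolation=cv2.INTER_CUBIC)
cv2.imwrite("pics/crop_top.png",c1)
cv2.imwrite("pics/crop_scene.png",cv2.resize(b[145:320,200:420],None,fx=3.4,fy=3.4,interpolation=cv2.INTER_CUBIC))
E
```

```text
(no output)
```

View pics/crop_top.png

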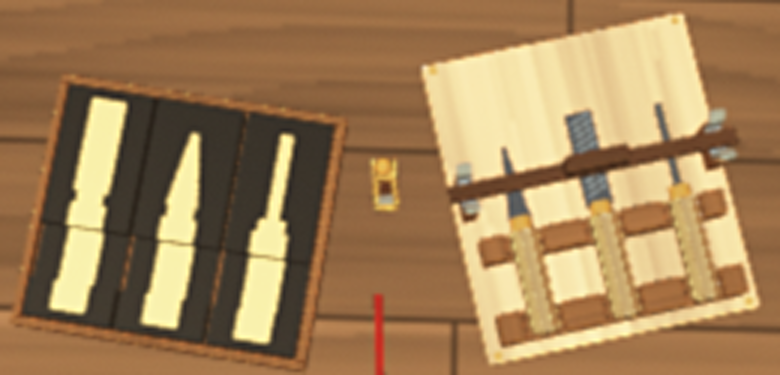

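View pics/crop_scene.png

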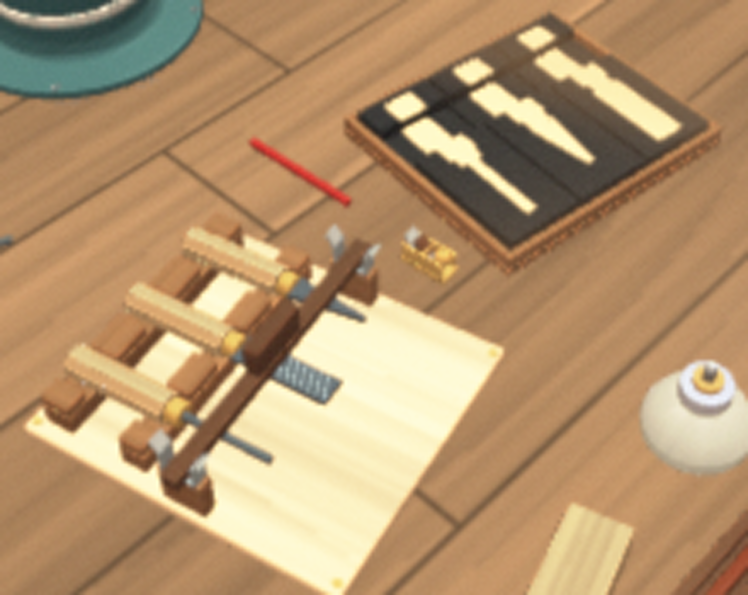

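Candidates in the top view (crop px/3 + (190,130)):
- **Files, handle positions left to right:** (369,221) has a short pointed blade, so it is the taper. (394,215) has a broad, square-ended hatched blade, so it is the rasp. (421,211) has a thin blade, so it is the round file. The blue-handled one at (440,312) is the decoy.
- **Inserts, left to right:** broad at (219,199) is the rasp insert, pointed at (248,206) is taper, and thin at (278,210) is round. The crops confirm both orders.

Next I'll measure the poses in both views.

```bash
cat > geo.py <<'E'
import cv2,numpy as np
def ray(d,px,z):
    M=d["camera_from_world"];R=M[:3,:3];t=M[:3,3];c=-R.T@t
    px=np.atleast_2d(px).astype(float)
    v=np.c_[(px[:,0]-d["cx"])/d["fx"],(px[:,1]-d["cy"])/d["fy"],np.ones(len(px))]@R
    return (c+v*((z-c[2])/v[:,2])[:,None])[:,:2]
def proj(d,P):
    M=d["camera_from_world"];p=np.atleast_2d(P)@M[:3,:3].T+M[:3,3]
    return np.c_[d["fx"]*p[:,0]/p[:,2]+d["cx"],d["fy"]*p[:,1]/p[:,2]+d["cy"]]
def rect(P):
    c,s,a=cv2.minAreaRect((P*1000).astype(np.float32)); b=cv2.boxPoints((c,s,a))
    e=[b[1]-b[0],b[2]-b[1]]; return np.array(c)/1000,np.array(s),[round(np.degrees(np.arctan2(v[1],v[0])),2) for v in e]
E
python3 - <<'E'
from geo import *
roi={"top":dict(till=(190,150,308,255),board=(325,130,447,256)),"scene":dict(till=(295,145,415,225),board=(205,205,352,320))}
for n in roi:
    d=np.load(n+"0.npy",allow_pickle=True).item(); im=d["img"]; hsv=cv2.cvtColor(im,cv2.COLOR_RGB2HSV)
    H,S,V=[hsv[...,i].astype(int) for i in range(3)]
    def sub(m,r):
        o=np.zeros(m.shape,np.uint8);x0,y0,x1,y1=r;o[y0:y1,x0:x1]=m[y0:y1,x0:x1];return o
    def big(m): 
        c=cv2.findContours(m,cv2.RETR_EXTERNAL,cv2.CHAIN_APPROX_NONE)[0];return sorted(c,key=cv2.contourArea,reverse=True)
    dark=sub((V<75),roi[n]["till"]); dark=cv2.morphologyEx(dark,cv2.MORPH_CLOSE,np.ones((5,5)))
    c=big(dark)[0]; print(n,"till",rect(ray(d,c[:,0],.030)))
    pale=sub((V>200)&(S<120)&(S>30),roi[n]["till"])
    for c in big(pale)[:6]:
        if cv2.contourArea(c)>15:
            print("  outl",c[:,0].mean(0).round(),*rect(ray(d,c[:,0],.030)))
    bd=sub((V>190)&(S<110)&(S>20),roi[n]["board"]); bd=cv2.morphologyEx(bd,cv2.MORPH_CLOSE,np.ones((3,3)))
    c=np.vstack([k for k in big(bd) if cv2.contourArea(k)>40]); print("  board",rect(ray(d,c[:,0],.012)))
    ylw=sub((V>150)&(S>110)&(S<210)&(H>15)&(H<30),roi[n]["board"])
    print("  ferr",[c[:,0].mean(0).round(1).tolist() for c in big(ylw)[:8] if cv2.contourArea(c)>3])
d=np.load("top0.npy",allow_pickle=True).item()
print("board corners",ray(d,np.array([(424,67),(683,14),(760,304),(490,364)])/3+[190,130],.012).round(4).tolist())
d=np.load("scene0.npy",allow_pickle=True).item()
print("scene corners",ray(d,np.array([(503,348),(338,596),(24,424)])/3.4+[200,145],.012).round(4).tolist())
E
```

```text
top till (array([0.48188712, 0.19065446]), array([252.92922974, 220.40483093]), [np.float32(-7.37), np.float32(82.63)])
  outl [219. 198.] [0.49316885 0.27533368] [ 34.89848328 201.57809448] [np.float32(-7.38), np.float32(82.62)]
  outl [248. 208.] [0.47178    0.19172647] [ 34.1310997  180.69236755] [np.float32(-7.36), np.float32(82.64)]
  outl [279. 211.] [0.46764984 0.1058587 ] [ 33.29286194 194.61758423] [np.float32(-7.39), np.float32(82.61)]
  board (array([ 0.53016119, -0.19171207]), array([292.00299072, 258.88482666]), [np.float32(-76.08), np.float32(13.92)])
  ferr [[420.0, 210.4], [394.3, 216.2], [367.6, 221.6], [379.5, 235.3], [334.3, 172.0], [333.6, 152.5]]
scene till (array([0.48880563, 0.16606238]), array([154.3603363 , 217.23988342]), [np.float32(-8.04), np.float32(81.96)])
  outl [378. 171.] [0.51487756 0.2685788 ] [ 42.26461792 162.00526428] [np.float32(-2.17), np.float32(87.83)]
  outl [356. 180.] [0.49186398 0.18830118] [141.85173035  39.27627945] [np.float32(-85.34), np.float32(4.66)]
  outl [338. 192.] [0.48767947 0.10256413] [154.47769165  38.44875717] [np.float32(-88.12), np.float32(1.88)]
  outl [319. 176.] [0.38673462 0.114281  ] [33.10798264 26.08498383] [np.float32(-8.62), np.float32(81.38)]
  outl [339. 165.] [0.39797922 0.20006021] [32.32838058 26.8488121 ] [np.float32(-9.08), np.float32(80.93)]
  outl [358. 156.] [0.41005676 0.28469815] [32.46456146 25.43184662] [np.float32(-8.58), np.float32(81.42)]
  board (array([ 0.5244245 , -0.19589764]), array([310.87225342, 261.23153687]), [np.float32(-76.23), np.float32(13.77)])
  ferr [[270.5, 223.3], [236.1, 259.5], [252.6, 239.9], [326.0, 220.8]]
board corners [[0.6397, -0.0339], [0.7007, -0.2835], [0.4199, -0.3532], [0.3564, -0.1024]]
scene corners [[0.6435, -0.0342], [0.7052, -0.283], [0.4219, -0.3525]]
```

```bash
cat > rob.py <<'E'
from geo import *
from plant import env,fingers,cams,ticket
from scipy.spatial.transform import Rotation as Ro
BC,BY=np.array([.531,-.193]),np.radians(13.9)
TC,TY=np.array([.4819,.1907]),np.radians(-7.37)
def loc(c,yaw,x,y): return c+np.array([np.cos(yaw)*x-np.sin(yaw)*y,np.sin(yaw)*x+np.cos(yaw)*y])
def q(psi): return (Ro.from_euler("z",psi)*Ro.from_euler("x",np.pi)).as_quat()
def p(xy,z): return [float(xy[0]),float(xy[1]),float(z)]
def show(tag=""):
    s=env.read_state();print(tag,round(s["time"],1),np.round(s["eef_pos"],4),"F",np.round(s["wrist_force"],1),"op",round(s["opening"],4),"ff",np.round(s["finger_force"],1))
def snap(n): 
    d=cams.get_image(n[0]);return d
E
python3 - <<'E'
from rob import *
dt,ds=[np.load(n+"0.npy",allow_pickle=True).item() for n in("top","scene")]
P=[]
for d in(dt,ds): P.append(d["camera_from_world"][:3]);
K=lambda d:np.array([[d["fx"],0,d["cx"]],[0,d["fy"],d["cy"]],[0,0,1]])
a=np.array([[420.,210.4],[394.3,216.2],[367.6,221.6]]).T;b=np.array([[236.1,259.5],[252.6,239.9],[270.5,223.3]]).T
b[:,2]=[200+296/3.4,145+285/3.4]
X=cv2.triangulatePoints(K(dt)@P[0],K(ds)@P[1],a,b);X=(X[:3]/X[3]).T
for x in X:
    v=x[:2]-BC;c,s=np.cos(BY),np.sin(BY);print("ferrule board frame",np.round([c*v[0]+s*v[1],-s*v[0]+c*v[1],x[2]],4))
print("bar top px",proj(dt,p(loc(BC,BY,.008,0),.094)),proj(ds,p(loc(BC,BY,.008,0),.094)))
for nm,xy,z,ps in[("bar",loc(BC,BY,.008,0),.3,103.9),("bar",loc(BC,BY,.008,0),.3,-76.1),("file",loc(BC,BY,-.082,0),.03,193.9),("file",loc(BC,BY,-.082,0),.03,13.9),("till",loc(TC,TY,-.049,.086),.03,172.6)]:
    j=env.inverse_kinematics(p(xy,z),q(np.radians(ps)));print(nm,ps,None if j is None else np.round(j,2))
E
```

```text
ferrule board frame [-0.0797 -0.0748  0.0385]
ferrule board frame [-0.0808 -0.0008  0.0414]
ferrule board frame [-0.0611  0.0824  0.0109]
bar top px [[389.58647944 181.59501233]] [[279.10249774 239.79805216]]
bar 103.9 [-0.48  0.37  1.    1.65 -0.32  1.29  0.82]
bar -76.1 [-0.53  0.41  1.09  1.65 -0.37  1.31 -2.28]
file 193.9 [-0.13  0.53  0.62  2.07 -0.48  0.69  2.63]
file 13.9 [-0.35  0.66  0.93  2.08 -0.76  0.79 -0.27]
till 172.6 [-0.67  0.49  0.06  1.99 -0.05  0.67  0.86]
```

```bash
python3 - <<'E'
from rob import *
b=loc(BC,BY,.008,0);Q=q(BY+np.pi/2)
env.goto(p(b,.25),Q); fingers.move_gripper(.045,30)
print(env.move_l(p(b,.12),speed=.2),env.move_l(p(b,.064),speed=.06,max_force=15)); show("at")
fingers.move_gripper(0,30); show("grip")
env.move_l(p(b,.16),speed=.1); show("up")
d=cams.get_image("scene");cv2.imwrite("pics/lift.png",cv2.resize(d["img"][100:340,180:440,::-1],None,fx=2.3,fy=2.3))
E
```

```text
False False
at 5.8 [ 0.539  -0.1912  0.0643] F [ 0.2 -0.3  0.1] op 0.045 ff 0.0
grip 6.3 [ 0.5388 -0.1911  0.0641] F [-1.2  0.2  2.2] op 0.0159 ff 30.0
up 7.5 [ 0.5385 -0.1909  0.1594] F [ 0.4 -0.4 -1.6] op 0.0161 ff 30.0
```

View pics/lift.png

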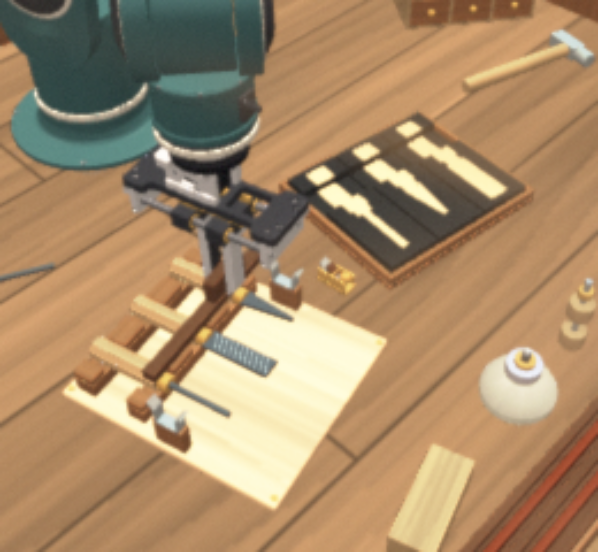

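The bar is clear of its brackets, with all three files still in their notches. Next I'll lay it on the bare board and move the rasp.

```bash
cat >> rob.py <<'E'
ZP,ZT=.027,.025
def transfer(yb,yt,dx=0,dy=0):
    a=loc(BC,BY,-.082,yb);t=loc(TC,TY,-.049+dx,yt+dy)
    env.goto(p(a,.16),q(BY)); fingers.move_gripper(.055,30)
    env.move_l(p(a,.09),speed=.2); c=env.move_l(p(a,ZP),speed=.07,max_force=15); show(f"down {c}")
    fingers.move_gripper(0,30); show("grip")
    env.move_l(p(a,.08),speed=.08); env.move_l(p(a,.16),speed=.2); show("up")
    env.move_l(p(t,.16),q(TY),speed=.22)
    env.move_l(p(t,.06),speed=.15); c=env.move_l(p(t,ZT),speed=.04,max_force=8); show(f"place {c}")
    fingers.move_gripper(.05,30); env.move_l(p(t,.09),speed=.1); env.move_l(p(t,.16),speed=.2)
E
python3 - <<'E'
from rob import *
b=loc(BC,BY,.127,0)
env.move_l(p(b,.14),speed=.15); env.move_l(p(b,.05),speed=.12); c=env.move_l(p(b,.0235),speed=.04,max_force=6); show(f"bar {c}")
fingers.move_gripper(.045,30); env.move_l(p(b,.16),speed=.2)
transfer(0,.086); show("end")
for n in("top","scene"):
    d=cams.get_image(n);np.save(n+"1.npy",d,allow_pickle=True);cv2.imwrite(f"pics/{n}1.png",d["img"][:,:,::-1])
a=cv2.imread("pics/top1.png")[110:260,190:450];s=cv2.imread("pics/scene1.png")[110:320,200:460]
cv2.imwrite("pics/both1.png",np.vstack([cv2.resize(a,(700,404)),cv2.resize(s,(700,565))])[:,:][:, :] if 0 else np.hstack([cv2.resize(a,(400,231)),cv2.resize(s,(400,323))[:231]]) if 0 else cv2.resize(a,(780,450)))
E
```

```text
bar True 10.0 [ 0.6539 -0.1624  0.0238] F [-0.5  0.7  5.9] op 0.0156 ff 30.0
down False 14.7 [ 0.4516 -0.2128  0.0273] F [ 1.1  0.7 -0.6] op 0.0552 ff 0.0
grip 15.2 [ 0.4515 -0.2127  0.0271] F [-0.6  0.8  2.3] op 0.0256 ff 30.0
up 16.6 [ 0.4513 -0.2122  0.1593] F [ 0.1  0.9 -1.6] op 0.0255 ff 30.0
place True 20.7 [0.4441 0.282  0.025 ] F [-2.8 -0.8  9.6] op 0.0256 ff 30.0
end 22.6 [0.4441 0.2824 0.1598] F [-0.5 -0.4 -0.6] op 0.0498 ff 0.0
```

View pics/both1.png

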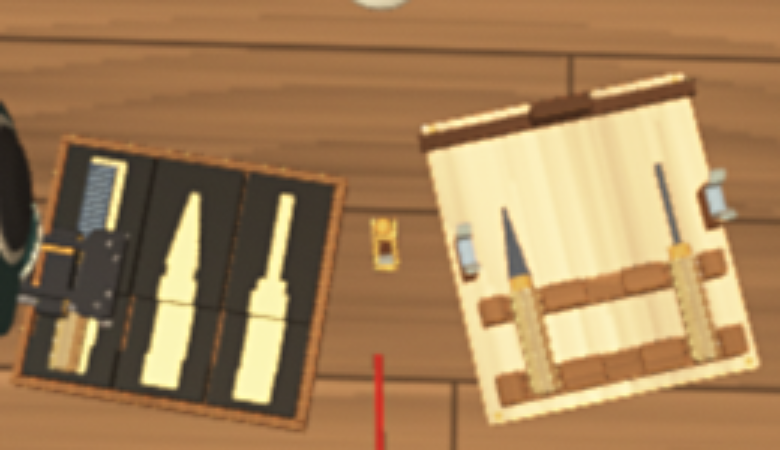

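View pics/scene1.png

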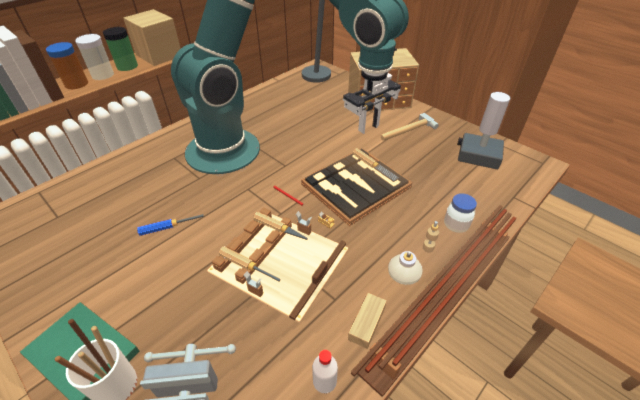

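The bar lies at the far edge of the board and the rasp is on its outline at crop (90,260). It may sit a few mm left, and I'll measure that once the arm is clear. Next are the taper and round files.

```bash
python3 - <<'E'
from rob import *
transfer(.075,0); transfer(-.075,-.086)
a=loc(BC,BY,.127,0); env.goto(p(a,.25),q(BY+np.pi/2)); show("end")
for n in("top","scene"):
    d=cams.get_image(n);np.save(n+"2.npy",d,allow_pickle=True);cv2.imwrite(f"pics/{n}2.png",d["img"][:,:,::-1])
a=cv2.imread("pics/top2.png")[145:260,185:315];s=cv2.imread("pics/scene2.png")[140:230,290:420]
cv2.imwrite("pics/c2.png",np.hstack([cv2.resize(a,(400,354),interpolation=cv2.INTER_CUBIC),cv2.resize(s,(400,277),interpolation=cv2.INTER_CUBIC)[:,:].copy() if 0 else cv2.resize(s,(400,354),interpolation=cv2.INTER_CUBIC)]))
E
```

```text
down False 26.1 [ 0.4336 -0.14    0.0273] F [-0.3 -0.3 -0.1] op 0.055 ff 0.0
grip 26.7 [ 0.4335 -0.1398  0.0271] F [-0.8 -0.   2.7] op 0.0255 ff 30.0
up 28.0 [ 0.4333 -0.1394  0.1594] F [-1.  -0.4 -0.7] op 0.0254 ff 30.0
place True 31.4 [0.4331 0.1967 0.025 ] F [-2.3  0.1 10.5] op 0.0258 ff 30.0
down False 36.9 [ 0.4696 -0.2857  0.0273] F [ 0.3 -0.4  0.2] op 0.0552 ff 0.0
grip 37.5 [ 0.4695 -0.2855  0.0271] F [0.4 0.2 1.7] op 0.0259 ff 30.0
up 38.8 [ 0.4694 -0.285   0.1594] F [-0.1 -0.6 -1.7] op 0.0259 ff 30.0
place True 42.5 [0.422  0.1115 0.025 ] F [-2.3  0.5 10.5] op 0.0254 ff 30.0
end 46.5 [ 0.6543 -0.1619  0.2496] F [0.3 0.3 0.1] op 0.0499 ff 0.0
```

View pics/c2.png

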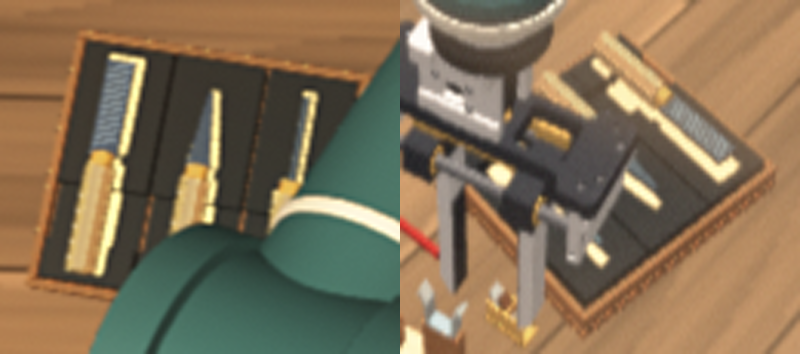

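The files lie on their outlines but look a few mm left (parallax included), and the arm hides part of the till. I'll move the arm right and measure.

```bash
python3 - <<'E'
from rob import *
env.goto([.45,-.5,.3],q(BY)); show()
r=Ro
for n in("top","scene"):
    d=cams.get_image(n);np.save(n+"3.npy",d,allow_pickle=True);cv2.imwrite(f"pics/{n}3.png",d["img"][:,:,::-1])
    # predicted handle-axis ends (butt, front) + blade tip at z=.043+... overlay, scaled
    roi=(185,145,315,260) if n=="top" else (290,140,420,230)
    im=d["img"][roi[1]:roi[3],roi[0]:roi[2],::-1];k=400/im.shape[1];im=cv2.resize(im,None,fx=k,fy=k,interpolation=cv2.INTER_CUBIC)
    for yt,L in((.086,.145),(0,.126),(-.086,.138)):
        for x in(-.099,-.004,-.049+L):
            u=(proj(d,p(loc(TC,TY,x,yt),.043 if x>0 else .056))[0]-roi[:2]+.5)*k
            cv2.drawMarker(im,tuple(int(v) for v in u),(0,0,255),cv2.MARKER_CROSS,9,1)
    cv2.imwrite(f"pics/o_{n}.png",im)
a,s=cv2.imread("pics/o_top.png"),cv2.imread("pics/o_scene.png");h=max(len(a),len(s))
f=lambda i:np.vstack([i,np.zeros((h-len(i),400,3),np.uint8)])
cv2.imwrite("pics/o3.png",np.hstack([f(a),f(s)]))
E
```

```text
48.0 [ 0.4512 -0.499   0.2997] F [ 0.3  0.4 -0.8] op 0.0497 ff 0.0
```

View pics/o3.png

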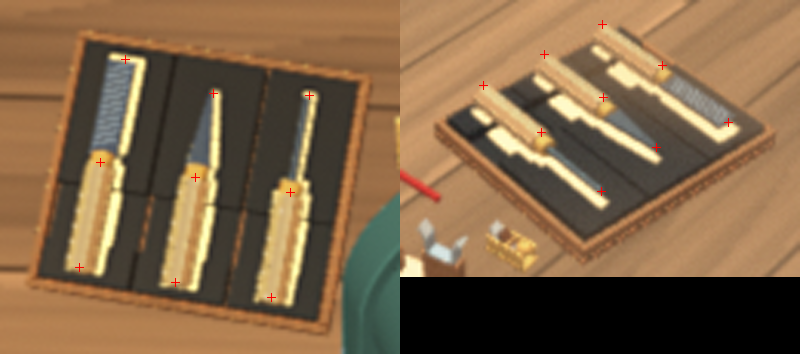

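All three files match the predicted points (crosses) within about 3 mm and 0.05 rad in both views, well inside tolerance. Now the bar goes back.

```bash
python3 - <<'E'
from rob import *
a=loc(BC,BY,.127,0);b=loc(BC,BY,.008,0)
env.goto(p(a,.2),q(BY+np.pi/2)); fingers.move_gripper(.045,30)
env.move_l(p(a,.08),speed=.2); c=env.move_l(p(a,.024),speed=.06,max_force=15); show(f"at {c}")
fingers.move_gripper(0,30); show("grip")
env.move_l(p(a,.16),speed=.12); env.move_l(p(b,.16),speed=.12); env.move_l(p(b,.09),speed=.1)
c=env.move_l(p(b,.0635),speed=.03,max_force=6); show(f"down {c}")
d=cams.get_image("scene");cv2.imwrite("pics/seat.png",cv2.resize(d["img"][180:320,200:360,::-1],None,fx=4,fy=4))
E
```

```text
at False 51.8 [ 0.6545 -0.1626  0.0244] F [0.  0.2 0.7] op 0.0449 ff 0.0
grip 52.4 [ 0.6543 -0.1625  0.0241] F [-0.4 -0.   1.8] op 0.0156 ff 30.0
down True 56.5 [ 0.5385 -0.1911  0.064 ] F [-2.1  1.5  7.4] op 0.0159 ff 30.0
```

View pics/seat.png

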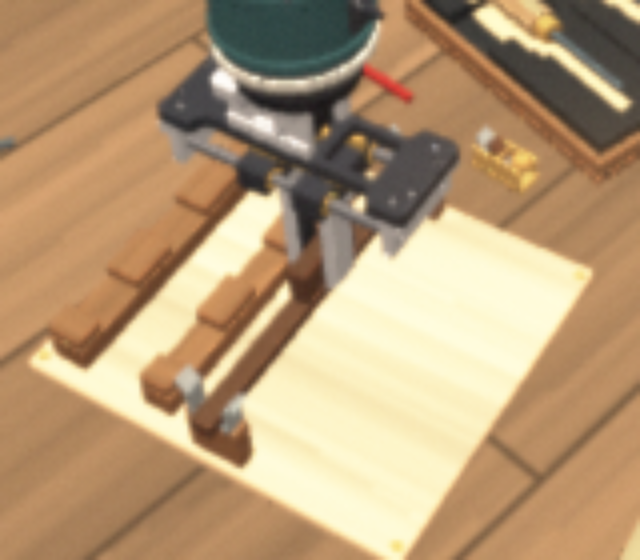

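The near bracket at (215,410) holds the bar, and contact came at the seated height of 0.064. I'll release, back away and check.

```bash
python3 - <<'E'
from rob import *
b=loc(BC,BY,.008,0)
fingers.move_gripper(.045,30); env.move_l(p(b,.12),speed=.08); env.move_l(p(b,.25),speed=.2)
env.goto([.45,-.5,.3],q(BY)); show()
t=cams.get_image("top")["img"][110:260,190:450,::-1];s=cams.get_image("scene")["img"][145:320,200:420,::-1]
cv2.imwrite("pics/fin.png",np.hstack([cv2.resize(t,(450,260)),cv2.resize(s,(327,260))]))
E
```

```text
60.1 [ 0.4508 -0.499   0.2994] F [ 0.4 -0.1 -0.6] op 0.0451 ff 0.0
```

View pics/fin.png

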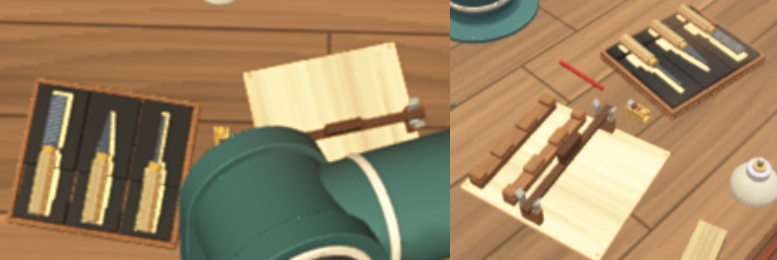

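The scene half shows the bar in both brackets, at (603,108) and (530,205). All three files are on their own outlines, and the plane and lamp haven't moved. Handing in.

```bash
python3 -c "
from plant import ticket
print(ticket.sign_off())"
```

```text
the job is handed in; nothing more can be done
None
```

I handed the job in at about 60 s: in the last pictures all three files lie on their own outlines, the bar sits in both brackets, and the plane and lamp look unmoved; the hand-in gave no verdict.

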